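# Crust test of two rolls on a bakery bench

## Robot

A 6-joint arm with a two-finger parallel gripper is mounted at the origin on the work surface. World frame = base frame: x ahead of the robot, y to its left, z up, the work surface at z = 0. Lengths are in m, angles in degrees, forces in N, time in s.
With the tool pointing down it reaches from about 0.4 to 0.825 m from the base axis. Payload 7 kg.
Tool frame: the origin (TCP) lies between the finger pads, 19 mm behind the fingertips; this is the grasp point; z points along the fingers, y is the line along which they close (so a half turn about z gives the same grasp; the last joint's range is limited). The gripper opens to 88 mm and grips with 3 to 60 N. Pads are 19 mm wide; open, the fingers measure 130 mm over their backs; the gripper's body (78 mm by 193 mm) begins 47 mm behind the grasp point.
Start: joints at [-48.065, 20.546, 0.682, 0, -70.136, -16.507], TCP at [0.29, -0.61, 0.245] pointing down, gripper open.
Joint ranges: [-176.03, 176.03], [-82.01, 121.73], [-58.28, 71.71], [-173.87, 95.51], [-174.79, -0.11], [-173.66, 173.66]. Speed limits (degrees/s): [136.94, 136.94, 172.46, 180, 180, 180].

## Interface

Orientations are given as [roll, pitch, yaw] about the fixed x, y, z axes, in that order (R = Rz(yaw) Ry(pitch) Rx(roll)).
In Python, from plant import get_state, capture, close_job, regions_of gives the robot as it stands.
- The arm moves only by the tool jog_arm, never from a script. Its argument "moves" is a list of rows, each a list of 3 entries, a list of its own where there are three numbers: the shift along the tool's x, y, z in cm, then the turn about the tool's z in degrees, then the finger opening in cm, from 0 to 8.76. A call has 1 to 12 rows; each row shifts and turns the commanded pose from where the row before left it, along the tool's axes as they then stand; what a row does not reach is not made up. A row lasts 1/8 s, in which the tool goes at most 62.5 mm and 10.7 degrees, less where a joint would pass 70% of its speed; a pose out of reach is approached as far as the arm can. A call is refused whole if a number of a shift passes 6.25 or a number of a turn 10.7, either way. A call with a gripper value outside its range is refused whole. The fingers move at their own pace and stop on an object; "newtons" is the grip in N (left out, the last holds). Time passes only in rows, so rows that do not move let the fingers close. It gives the time, the measured TCP pose, the force, the opening and the grip force at its end, in the units of the state.
- get_state(): the state, without advancing time (a new reading comes with each control period).
- capture(name): name is "side" or "top"; returns a dict with "pixels" (420x560x3 uint8, blue, green, red), "mtx" (3x3 intrinsics, pixels), "world_from_camera" (4x4, takes a point from camera to world coordinates). Camera axes: x right, y down, z forward; pixel columns grow to the right and rows downward; lengths in m; the calibration is good to about 2 mm. A picture is of the moment at which its call begins. There is no depth.
- close_job(): hands the job in; it is judged then, once.
Trained networks look in a picture, given as the dict that the camera call returned (one of the last four; its "shot" number tells which), for a name from the list of things; names that differ only in an ending like _2 or _b are one class to them, and where a whole thing is asked for, a point or a joint stands for the part that bears it (a point fixed in the world has none). Each returns a list of dicts, best first, with "confidence" (0 to 1); they miss things now and then, are a little off and sometimes report something else, mostly with a low value. They report only what shows in the picture. A call takes as long as a camera call.
- regions_of(picture, thing): "pixels" (420x560 bool, what is visible of it) and "pixel" ([column, row] in pixels, amid what is visible of it).
The state is a dict: "time_s": time; "joints": joint angles; "qd": joint speeds; "joint_torque": joint torques, N m; "tcp_pos": TCP position; "eef_rot": TCP orientation; "contact_force": force on the tool from outside, world axes, zero at the start; "moment": the same for the moment, N m; "gripper_width": finger opening in m; "gripper_force": force on a finger pad.
Only numpy, scipy, OpenCV 4.12 (cv2) and the standard library are available. Lean on these libraries where they do the work, as an engineer would, in place of code of your own. Each camera call takes 0.05 s, during which the arm holds its last target. There are 200 camera calls.

## Task

Check the crust of two rolls on the bench tester: first turn the collar on its sloped panel to stop 3 (the row of three dots). Then shift the sliding carrier by its leaning handle until the pale spot on the round roll is right under the feeler pin and push the pin's cap fully down; let it rise, do the same with the oblong roll, and leave that roll under the raised pin. Never push the pin down on anything else or with the collar on another stop, do not touch the rolls or their dish, and leave everything else on the bench where it is.

Things in the scene. Friction and masses are not known exactly. Their poses are not given: they have to be found in the camera images.
- tester: The tester, fixed to the bench: steel base plate 330 x 490 x 14 mm. Origin on the table exactly below the feeler pin; x points away from the robot, y to its left, z up (turned up to 10 degrees about vertical). On its right, at y = -185 mm, a grey column 70 x 50 mm, 207 mm tall, carries the overhead arm; on its left, at x = -30, y = 225 mm, stands the grey sloped panel.
- guide_foot (a point): Bottom centre of the feeler guide (steel cylinder 42 mm across, z = 156 to 202 mm) at the end of the fixed overhead arm, which is 40 mm wide in x, z = 171 to 201 mm, and runs to the column in -y.
- panel_face (a point): Centre of the panel's sloped face (105 x 110 mm), where the collar's axis meets it. The face leans 35 degrees towards the robot: in the tester's frame its normal is (-sin 35, 0, cos 35 degrees). Top edge about 117 mm above the table.
- dial (a joint): Turn of the collar, rad, clockwise positive as seen looking at the panel face. Four click stops: stop 1 at 0, stop 2 at 0.6, stop 3 at 1.2, stop 4 at 1.8; end limits just outside. A spring detent pulls it to the nearest stop (up to 0.2 N m). The white index line on the collar points to rows of 1, 2, 3 or 4 black dots on the panel, clockwise.
- dial_grip (a point): Point on the collar's axis, 25 mm out from the panel face: the TCP goes here with the tool along the axis, i.e. tilted 35 degrees. The collar is a knurled dark steel cylinder 40 mm across, standing 35 mm out from the face.
- slide_x (a joint): Lower slide: travel of the carrier along the tester's x, m, -0.056 to 0.056; 0 puts the dish centre under the feeler. Stays where it is left (2 N friction).
- carrier (a joint): Upper slide: travel of the carrier along the tester's y, m, -0.056 to 0.056; 0 puts the dish centre under the feeler. Stays where it is left (2 N friction).
- handle_grip (a point): Grip point on the axis of the carrier's handle, 52 mm up it. The handle: wooden rod 18 mm across, 80 mm long, on the middle of the carrier's edge nearest the robot, leaning 24 degrees towards the robot (axis (-sin 24, 0, cos 24 degrees) in the tester's frame), its foot 67 mm above the table. The carrier is a 190 x 190 x 10 mm plate, top 66 mm above the table.
- dish: White dish, 176 mm across, 9 mm thick, held on the carrier with its origin at the carrier's centre, 66 mm above the table; it may sit at any turn about vertical. It carries three baked rolls, each 48 mm from its centre, 120 degrees apart, counter-clockwise from above: round, oblong, square.
- round_spot (a point): Centre of the pale spot (16 mm across) on top of the round roll (66 mm across); tops of all rolls are 106 mm above the table.
- oblong_spot (a point): Centre of the pale spot (16 mm across) on top of the oblong roll (76 x 42 mm, two dark scores).
- square_spot (a point): Centre of the pale spot on top of the square roll (50 x 50 mm), which is not to be tested.
- feeler (a joint): How far the feeler is pushed down, m: 0 up, 0.013 fully down. A spring lifts it; fully down takes about 7 N. It is down on the crust from 0.010.
- feeler_tip (a point): Lower tip of the feeler pin (fixed pointer), 122 mm above the table when up; it moves only up and down.
- feeler_cap (a point): Centre of the top of the feeler's flat round cap, 36 mm across and 10 mm thick, 234 mm above the table when up. Push it straight down.
- cutter: loose thin steel pastry-cutter ring, 52 mm across, 34 mm tall, standing on the tester's base plate in front of the sloped panel; origin at its underside, to be left alone
- salt: loose small glass jar, 40 mm across, 75 mm tall, standing on the base plate behind the panel; origin at its underside, to be left alone
- scraper: loose blue flat dough scraper, 85 x 120 x 8 mm, on the table on the robot's side of the tester; origin at its underside, to be left alone
- spoon: loose wooden spoon, 220 mm long, lying on the table on the robot's side of the tester; origin at its underside, to be left alone
- basket: loose round wicker basket, 230 mm across, 65 mm tall, right of the tester (robot's right, -y); origin at its underside, to be left alone
- seedbowl: loose white bowl, 120 mm across, 45 mm tall, left of the tester; origin at its underside, to be left alone
- loaf: loose big round loaf, 170 mm across, 68 mm tall, left of the tester; origin at its underside, to be left alone

How it is judged:
By the outcome, as a careful person would: the job done as asked, in the order asked, and still so for the second after the job is handed in, with the robot touching nothing.
It also fails if it takes over 72 s, if anything falls off the work surface, if the arm or the gripper's body presses on something with over 40 N, if the wrist force passes 120 N, or if a joint passes its speed limit or range.

## Working session

There is one attempt and no reset: what is moved stays moved. The work goes in short steps, Python scripts to look and compute and a tool call to move; the robot and the scene stay as the last step left them, time stands still between calls to the robot, and variables do not carry over. Pictures are saved under pics/ and viewed, at most 10 in all, crops included, and the job is handed in when it is done.

Besides the shell and the picture viewer there is one more tool, called after "Call:" by a JSON object that holds its "op" and its "data", one argument or row to a line. jog_arm: Moves the arm, as the interface text tells. Its arguments: {"type":"object","properties":{"moves":{"type":"array"},"newtons":{"type":"number"}},"required":["moves"]}

```bash
ls; mkdir -p pics
cat > h.py <<'E'
import numpy as np, cv2
from plant import get_state, capture, close_job, regions_of
def ray(p,px):
    d=np.linalg.inv(p["mtx"])@np.array([px[0],px[1],1.]); T=np.array(p["world_from_camera"])
    return T[:3,3],T[:3,:3]@d
def atz(p,px,z):
    o,d=ray(p,px); return o+d*(z-o[2])/d[2]
def proj(p,X):
    T=np.linalg.inv(np.array(p["world_from_camera"])); c=T[:3,:3]@np.array(X)+T[:3,3]; u=p["mtx"]@c; return u[:2]/u[2]
def tri(a,pa,b,pb):
    o1,d1=ray(a,pa);o2,d2=ray(b,pb);A=np.stack([d1,-d2],1);s=np.linalg.lstsq(A,o2-o1,rcond=None)[0]
    return (o1+d1*s[0]+o2+d2*s[1])/2, np.linalg.norm(o1+d1*s[0]-o2-d2*s[1])
E
python3 - <<'E'
from h import *
print(get_state())
P={}
for n in("top","side"):
    p=capture(n);P[n]=p;cv2.imwrite(f"pics/{n}0.png",p["pixels"]);print(n,np.array(p["world_from_camera"]).round(3).tolist())
    for t in ["round_spot","oblong_spot","square_spot","feeler_cap","feeler_tip","dish","dial","handle_grip","guide_foot","panel_face","tester"]:
        r=regions_of(p,t); print(t,[(np.round(x["pixel"],1).tolist(),round(x["confidence"],2),int(x["pixels"].sum())) for x in r[:2]])
E
```

```text
pics
{'time_s': 0.0, 'joints': array([-4.80672896e+01,  2.05911904e+01,  6.33766938e-01, -1.87331960e-02,
       -7.01370684e+01, -1.65078745e+01]), 'qd': array([-0.00810551,  0.06876539, -0.0281385 , -0.00611447, -0.08962416,
        0.05792894]), 'joint_torque': array([ 1.26032542e-04, -5.82731152e+01,  2.93050522e+01,  6.99721053e+00,
        6.77369404e-03, -1.16172278e-04]), 'tcp_pos': array([ 0.28957627, -0.60921743,  0.24442975]), 'eef_rot': array([ 1.79904399e+02, -9.96746409e-03, -1.54581535e+02]), 'contact_force': array([-0.05340422,  0.26272338,  0.07470581]), 'moment': array([-0.0010567 ,  0.06797113,  0.0301152 ]), 'gripper_force': 0.0, 'gripper_width': 0.08756263371241035}
top [[0.011, -0.996, 0.088, 0.452], [-1.0, -0.01, 0.013, -0.056], [-0.013, -0.088, -0.996, 1.506], [0.0, 0.0, 0.0, 1.0]]
round_spot [([268.8, 170.6], 0.68, 1848), ([118.6, 246.4], 0.35, 1020)]
oblong_spot [([269.5, 175.7], 0.77, 1952)]
square_spot [([267.5, 172.6], 0.57, 1825), ([208.0, 201.6], 0.29, 182)]
feeler_cap []
feeler_tip [([276.3, 171.2], 0.6, 78)]
dish [([267.0, 173.8], 0.76, 1911), ([130.8
[... 333 characters left out ...]
0.529, -0.637, 0.85], [-0.014, -0.776, -0.631, 1.035], [0.0, 0.0, 0.0, 1.0]]
round_spot [([235.8, 219.6], 0.76, 1782)]
oblong_spot [([237.5, 218.8], 0.79, 1742)]
square_spot [([234.6, 214.2], 0.82, 1825), ([222.1, 262.6], 0.61, 257)]
feeler_cap [([247.4, 175.1], 0.63, 82), ([237.4, 218.5], 0.5, 2792)]
feeler_tip [([244.6, 171.9], 0.58, 122), ([248.9, 295.2], 0.52, 306)]
dish [([239.1, 214.3], 0.61, 1719), ([236.1, 218.8], 0.5, 2775)]
dial [([221.5, 261.4], 0.81, 233)]
handle_grip [([236.6, 217.8], 0.79, 2745), ([238.1, 214.8], 0.47, 1706)]
guide_foot [([251.3, 234.3], 0.79, 13321), ([236.2, 213.5], 0.72, 1792)]
panel_face [([248.5, 235.9], 0.74, 13202)]
tester [([245.9, 236.1], 0.73, 13473)]
```

Run:
```python
import cv2
a=cv2.imread("pics/top0.png")[85:285,165:385]; cv2.imwrite("pics/t1.png",cv2.resize(a,None,fx=3,fy=3,interpolation=2))
a=cv2.imread("pics/side0.png")[140:330,140:360]; cv2.imwrite("pics/s1.png",cv2.resize(a,None,fx=3,fy=3,interpolation=2))
```

```text
(no output)
```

View pics/t1.png

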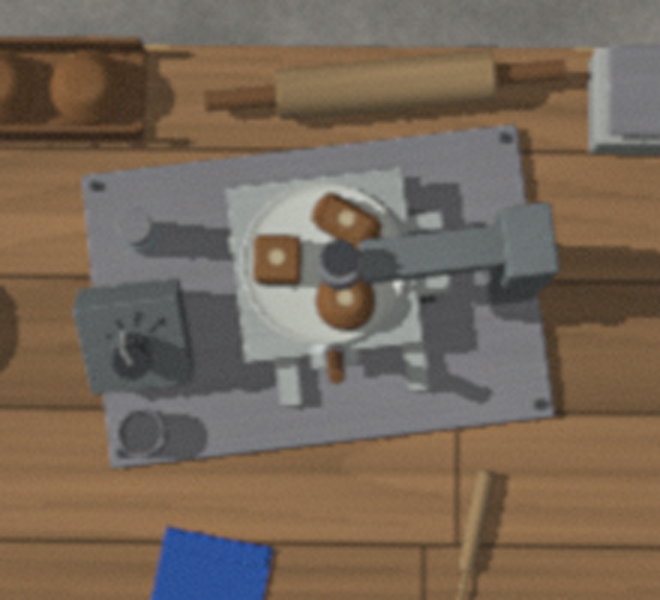

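View pics/s1.png

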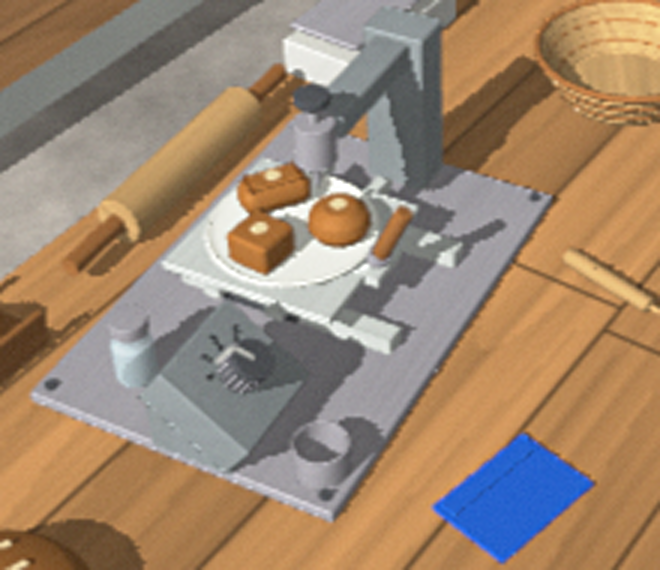

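View pics/side0.png

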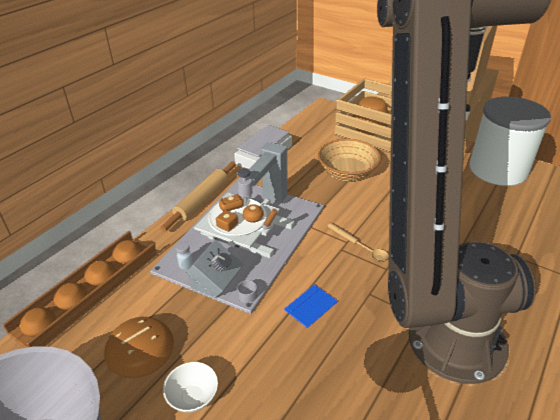

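The top crop shows the tester turned about +7°. In crop pixels, the cap is near (341,260), the collar (132,355) and the handle (335,365). The spots are round (346,298), oblong (347,218) and square (277,257). The side crop confirms this layout: index line on the collar, cutter in front of the panel, salt jar behind it. The uncropped side view shows the scraper and spoon lying on the robot's side, well away from these parts.

```bash
cat >> h.py <<'E'
def tf(yaw): c,s=np.cos(yaw),np.sin(yaw); return np.array([[c,-s,0],[s,c,0],[0,0,1]])
def face(p,O,R,fc,n=400,half=.055):
    # rectified panel face, looking at it: right=-y, up along slope
    a=np.radians(35); up=R@[np.cos(a),0,np.sin(a)]; rt=R@[0,-1,0]
    P=[fc+sx*half*rt+sy*half*up for sx,sy in((-1,1),(1,1),(1,-1),(-1,-1))]
    H=cv2.getPerspectiveTransform(np.float32([proj(p,X) for X in P]),np.float32([[0,0],[n,0],[n,n],[0,n]]))
    return cv2.warpPerspective(p["pixels"],H,(n,n),flags=cv2.INTER_CUBIC)
E
python3 - <<'E'
from h import *
t=capture("top");s=capture("side")
T=lambda u,v:(165+u/3,85+v/3); S=lambda u,v:(140+u/3,140+v/3)
pt=[atz(t,T(*c),.014) for c in((83,177),(517,126),(553,413),(112,466))]
ps=[atz(s,S(*c),.014) for c in((337,517),(555,192),(33,395))]
for q in pt+ps: print(q.round(4))
e=[pt[0]-pt[1],pt[3]-pt[2]]; print("yaw",[np.degrees(np.arctan2(-a[0],a[1])) for a in e],[np.linalg.norm(a) for a in e], "side", np.degrees(np.arctan2(-(ps[0]-ps[1])[0],(ps[0]-ps[1])[1])))
yaw=np.mean([np.arctan2(-a[0],a[1]) for a in e]); R=tf(yaw)
cap=tri(t,T(341,260),s,S(312,99)); print("cap",cap, atz(t,T(341,257),.234),atz(s,S(312,97),.234))
O=cap[0].copy();O[2]=0
for n,a,b,z in (("round",(346,298),(338,205),.106),("obl",(347,218),(273,175),.106),("sq",(277,257),(259,229),.106)):
    A=atz(t,T(*a),z);B=atz(s,S(*b),z);print(n,A.round(4),B.round(4),(R.T@((A+B)/2-O)).round(4))
c,er=tri(t,T(132,355),s,S(258,357));print("collar",c,er,R.T@(c-O))
ht=tri(t,T(335,379),s,S(405,212));print("handletop",ht,R.T@(ht[0]-O))
fc=O+R@np.array([-.03,.225,.0])  # face centre height: top edge .117
fc[2]=.117-.055*np.sin(np.radians(35)); print("fc",fc)
cv2.imwrite("pics/face.png",np.hstack([face(t,O,R,fc),face(s,O,R,fc)]))
E
```

```text
[0.7972 0.2554 0.014 ]
[ 0.8589 -0.229   0.014 ]
[ 0.5383 -0.2682  0.014 ]
[0.4753 0.2147 0.014 ]
[0.4645 0.216  0.014 ]
[ 0.5309 -0.275   0.014 ]
[0.7895 0.258  0.014 ]
yaw [np.float64(7.256806945745769), np.float64(7.435555582104835)] [np.float64(0.4883252180473945), np.float64(0.486979915175024)] side 7.700383803724492
cap (array([ 0.66930164, -0.03744509,  0.22598933]), np.float64(0.0010616876960633731)) [ 0.67125729 -0.03724176  0.234     ] [ 0.6634942  -0.03143532  0.234     ]
round [ 0.6503 -0.041   0.106 ] [ 0.6462 -0.0389  0.106 ] [-0.0212  0.0002  0.106 ]
obl [ 0.7346 -0.0412  0.106 ] [ 0.73   -0.0414  0.106 ] [ 0.062  -0.0119  0.106 ]
sq [0.6928 0.0313 0.106 ] [0.6886 0.0327 0.106 ] [0.0301 0.0661 0.106 ]
collar [0.58279164 0.17557804 0.11066216] 0.013223235640629154 [-0.0585619   0.2223361   0.11066216]
handletop (array([ 0.56195646, -0.03183993,  0.14017905]), np.float64(0.002659478259780924)) [-0.10574736  0.01928474  0.14017905]
fc [0.61077848 0.18187212 0.0854533 ]
```

View pics/face.png

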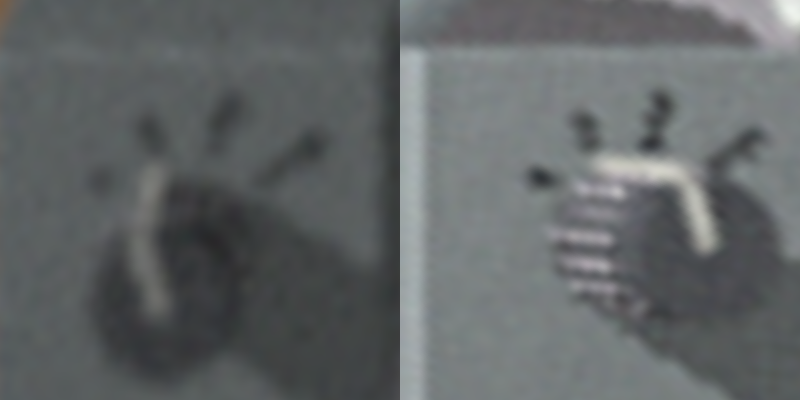

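Run:
```python
from h import *
t=capture("top");s=capture("side")
O=np.array([.6693,-.0374,0]);yaw=np.radians(7.4);R=tf(yaw); fc=np.array([.61078,.18187,.08545])
a=np.radians(35); up=R@[np.cos(a),0,np.sin(a)]; rt=R@[0,-1,0]
g=lambda u,v: fc+(u-200)*.000275*rt-(v-200)*.000275*up
def both(n,p,q):
    X,e=tri(t,proj(t,g(*p)),s,proj(s,g(q[0]-400,q[1])))
    print(n,X.round(4),round(e,4),(R.T@(X-O)).round(4))
both("capc",(160,310),(708,250))
both("capedge",(140,235),(685,170))
both("r1",(100,180),(540,178));both("r2",(152,130),(585,132));both("r3",(224,120),(656,117));both("r4",(290,160),(735,150))
both("topR?",(385,50),(800,50))
for p,zs in((t,"t"),(s,"s")):
    r=regions_of(p,"feeler_cap")
    for x in r[:2]: print(zs,x["pixel"],x["confidence"],x["pixels"].sum())
# predicted cap/guide/column in images for given O
for dx,dy in((0,0),):
    for X in([0,0,.234],[0,0,.156],[0,0,.122],[0,-.185,.207]):
        print(X,((proj(t,O+R@X)-[165,85])*3).round(1),((proj(s,O+R@X)-[140,140])*3).round(1))
```

```text
capc [0.5785 0.1801 0.1162] 0.0043 [-0.062   0.2274  0.1162]
capedge [0.5946 0.1878 0.1279] 0.003 [-0.0451  0.233   0.1279]
r1 [0.6087 0.2065 0.0986] 0.0045 [-0.0287  0.2497  0.0986]
r2 [0.6219 0.1943 0.1039] 0.0045 [-0.0171  0.2359  0.1039]
r3 [0.6271 0.1753 0.1063] 0.0033 [-0.0144  0.2164  0.1063]
r4 [0.62   0.1556 0.1046] 0.0032 [-0.024   0.1977  0.1046]
topR? [0.6496 0.1348 0.1126] 0.0019 [0.0026 0.1733 0.1126]
t [277.2, 168.1] 0.66 99
t [131.3, 194.2] 0.33 1919
s [248.9, 175.1] 0.46 128
s [356.2, 240.0] 0.21 409
[0, 0, 0.234] [341.1 259. ] [310.9  92. ]
[0, 0, 0.156] [342.1 272.2] [315.6 157.8]
[0, 0, 0.122] [342.5 277.5] [317.5 185.1]
[0, -0.185, 0.207] [531.8 241. ] [401.3  20.9]
```

Run:
```python
from h import *
from scipy.optimize import least_squares
t=capture("top");s=capture("side")
T=lambda u,v:np.array([165+(u+.5)/3-.5,85+(v+.5)/3-.5]); S=lambda u,v:np.array([140+(u+.5)/3-.5,140+(v+.5)/3-.5])
sa,ca=np.sin(np.radians(35)),np.cos(np.radians(35)); s24,c24=np.sin(np.radians(24)),np.cos(np.radians(24))
def model(q):
    ox,oy,yaw,px,py,sx,sy,th,fx,hx=q[:10]
    pl=lambda a,b:[px+a*.165,py+b*.245,.014]
    d=lambda k:[sx+.048*np.cos(th+k*2.0944),sy+.048*np.sin(th+k*2.0944),.106]
    L=[pl(1,1),pl(1,-1),pl(-1,-1),pl(-1,1),[0,0,.234],d(0),d(1),d(2),[hx+sx-.08*s24,sy,.067+.08*c24],[fx-.035*sa,.225,.0855+.035*ca]]
    return np.array([[ox,oy,0]+tf(yaw)@np.array(X) for X in L])
mt=[T(83,177),T(517,126),T(553,413),T(112,466),T(341,258),T(346,298),T(347,218),T(277,257),T(335,379),None]
ms=[S(33,397),None,S(555,192),S(337,519),S(312,96),S(338,204),S(273,175),S(259,229),S(405,211),None]
g0=np.array([.61078,.18187,.08545]);R0=tf(np.radians(7.4));up=R0@[ca,0,sa];rt=R0@[0,-1,0]
g=lambda u,v: g0+(u-200)*.000275*rt-(v-200)*.000275*up
mt[9]=proj(t,g(160,310));ms[9]=proj(s,g(308,250))
def res(q):
    X=model(q);r=[]
    for p,m,o in((t,mt,q[10:12]),(s,ms,q[12:14])):
        r+=[ (proj(p,x)+o-mm)/.4 for x,mm in zip(X,m) if mm is not None]
    return np.concatenate(r+[q[10:]/.8,[(q[8]+.03)/.004,(q[9]+.095)/.003]])
q0=np.array([.669,-.037,.129,0,0,.02,.02,3.5,-.03,-.095,0,0,0,0])
f=least_squares(res,q0);q=f.x;print(q.round(4),np.degrees(q[2]),f.cost)
X=model(q)
for i,(x,a,b) in enumerate(zip(X,mt,ms)): print(i,x.round(4),(proj(t,x)+q[10:12]-a).round(1),None if b is None else (proj(s,x)+q[12:14]-b).round(1))
c=np.sqrt(np.diag(np.linalg.inv(f.jac.T@f.jac)));print(c.round(4))
np.save("q.npy",q)
```

```text
[ 6.6750e-01 -3.4200e-02  1.3110e-01 -3.0000e-04  2.9800e-02  2.5200e-02
  1.6500e-02  3.5272e+00 -4.0500e-02 -9.6500e-02  2.4880e-01 -1.1945e+00
  6.1760e-01 -2.3880e-01] 7.513408677746758 42.787771428688636
0 [0.7948 0.2597 0.014 ] [-0.7 -0.2] [-0.8 -1. ]
1 [ 0.8589 -0.2261  0.014 ] [-0.3 -0.9] None
2 [ 0.5317 -0.2692  0.014 ] [0.9 1.1] [-0.2  0.9]
3 [0.4676 0.2166 0.014 ] [-0.   1.5] [-0.2 -1. ]
4 [ 0.6675 -0.0342  0.234 ] [-0.5  0.1] [ 0.4 -0.5]
5 [ 0.6485 -0.0383  0.106 ] [-0.3 -0.3] [0.2 0.3]
6 [ 0.7317 -0.0388  0.106 ] [-0.2  0. ] [-0.   0.4]
7 [0.6906 0.0334 0.106 ] [-0.1 -0.2] [ 0.2 -0. ]
8 [ 0.5623 -0.0314  0.1401] [ 0.7 -0.6] [0.3 0.4]
9 [0.578  0.1809 0.1142] [ 0.5 -0.4] [-0.2  0.5]
[0.0018 0.0017 0.0017 0.001  0.0008 0.001  0.0008 0.0115 0.0012 0.001
 0.5213 0.547  0.5778 0.4072]
```

Call:
{"op": "jog_arm", "data": {
  "moves": [
    [[0,0,0],-2.8,6],
    [[-4.5,4,0],0,6],
    [[-4.5,4,0],0,6],
    [[-4.5,4,0],0,6],
    [[-4.5,4,0],0,6],
    [[-4.5,4,0],0,6],
    [[-4.5,4,0],0,6],
    [[-4.5,4,0],0,6],
    [[-4.5,4,0],0,6],
    [[-4.5,4,0],0,6],
    [[-4.5,4,0],0,6],
    [[-4.5,4,0],0,6]
  ]
}}

```text
time_s: 3.1
tcp_pos: [0.5183, 0.0143, 0.2459]
eef_rot: [-180.0, 0.1, -151.7]
contact_force: [0.6, -0.3, -0.2]
gripper_width: 0.06
gripper_force: 0.0
```

Call:
{"op": "jog_arm", "data": {
  "moves": [
    [[-4.5,3.9,0],0,6],
    [[-4.5,3.9,0],0,6],
    [[-4.5,3.9,0],0,6],
    [[0,0,4.5],0,6],
    [[0,0,4],0,6],
    [[0,0,0],0,6],
    [[0,0,0],0,6]
  ]
}}

```text
time_s: 3.98
tcp_pos: [0.5824, 0.1794, 0.1621]
eef_rot: [-180.0, 0.1, -151.8]
contact_force: [-0.7, 0.0, 1.3]
gripper_width: 0.06
gripper_force: 0.0
```

Run:
```python
from h import *
t=capture("top");s=capture("side");st=get_state();print(st["tcp_pos"],st["eef_rot"])
a=s["pixels"][150:310,150:310];b=t["pixels"][130:270,150:290]
cv2.imwrite("pics/c1.png",np.hstack([cv2.resize(a,(400,400),interpolation=2),cv2.resize(b,(400,400),interpolation=2)]))
```

```text
[0.58259656 0.17953681 0.16268212] [-179.99618141    0.20116189 -151.77115388]
```

View pics/c1.png

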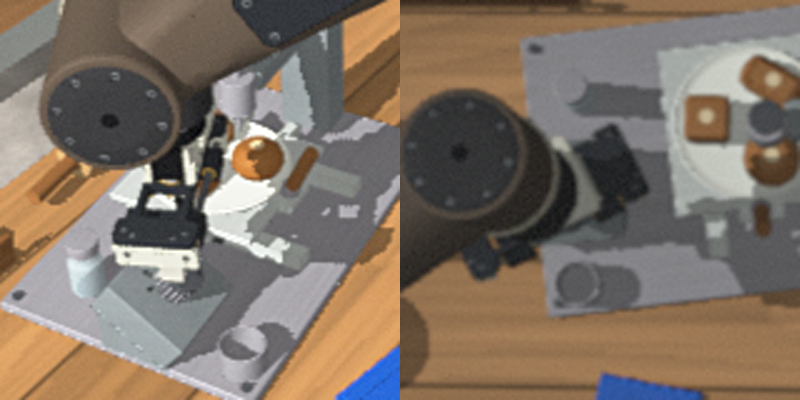

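The tool is over the collar (side crop around (170,280)), and the body's long side lies along the closing line. I'll descend and grip.

Call:
{"op": "jog_arm", "data": {
  "moves": [
    [[-0.1,0.2,2],0,6],
    [[0,0,1.5],0,6],
    [[0,0,1],0,6],
    [[0,0,0],0,6],
    [[0,0,0],0,3],
    [[0,0,0],0,3],
    [[0,0,0],0,3],
    [[0,0,0],0,3],
    [[0,0,0],0,3]
  ],
  "newtons": 25
}}

```text
time_s: 5.2
tcp_pos: [0.5825, 0.1798, 0.116]
eef_rot: [-179.9, 0.0, -151.8]
contact_force: [6.5, -8.9, -1.7]
gripper_width: 0.0417
gripper_force: 23.8
```

Call:
{"op": "jog_arm", "data": {
  "moves": [
    [[0,-0.1,0],0,3],
    [[0,0,0],6,3],
    [[0,0,0],6,3],
    [[0,0,0],6,3],
    [[0,0,0],6,3]
  ],
  "newtons": 40
}}

```text
time_s: 5.82
tcp_pos: [0.5821, 0.1813, 0.116]
eef_rot: [179.9, 0.1, -175.9]
contact_force: [-1.5, 4.0, 1.0]
gripper_width: 0.0387
gripper_force: 40.1
```

Call:
{"op": "jog_arm", "data": {
  "moves": [
    [[0,0,0],6,3],
    [[0,0,0],6,3],
    [[0,0,0],6,3],
    [[0,0,0],0,3]
  ]
}}

```text
time_s: 6.32
tcp_pos: [0.5813, 0.1824, 0.1172]
eef_rot: [179.8, 0.0, 166.2]
contact_force: [-10.7, 5.2, 10.9]
gripper_width: 0.0401
gripper_force: 42.8
```

Run:
```python
from h import *
s=get_state();print(s["moment"],s["contact_force"],s["eef_rot"])
```

```text
[3.33347355 3.66684735 0.7914735 ] [-10.66818008   5.17236706  10.94489798] [1.79808977e+02 1.71538261e-02 1.66236664e+02]
```

Call:
{"op": "jog_arm", "data": {
  "moves": [
    [[0,0,0],0,6],
    [[0,0,0],0,6],
    [[0,0,0],0,6],
    [[0,0,-3],0,6],
    [[0,0,-5],0,6],
    [[4.5,4,-4],0,6],
    [[4.5,4,0],0,6],
    [[4.5,4,0],0,6],
    [[0,0,0],0,6]
  ]
}}

```text
time_s: 7.45
tcp_pos: [0.4821, 0.3252, 0.23]
eef_rot: [180.0, -0.0, 166.5]
contact_force: [0.3, -0.7, 0.3]
gripper_width: 0.06
gripper_force: 0.0
```

Run:
```python
from h import *
s=get_state();print(s["tcp_pos"],s["contact_force"],s["eef_rot"])
q=np.load("q.npy");R=tf(q[2]);O=np.array([q[0],q[1],0]);fc=O+R@np.array([q[8],.225,.0855])
t=capture("top");s=capture("side")
cv2.imwrite("pics/f2.png",np.hstack([face(t,O,R,fc),face(s,O,R,fc)]))
```

```text
[0.48206948 0.32523567 0.23003519] [ 0.28165152 -0.65694565  0.28463543] [ 1.79972758e+02 -3.71660748e-04  1.66467721e+02]
```

View pics/f2.png

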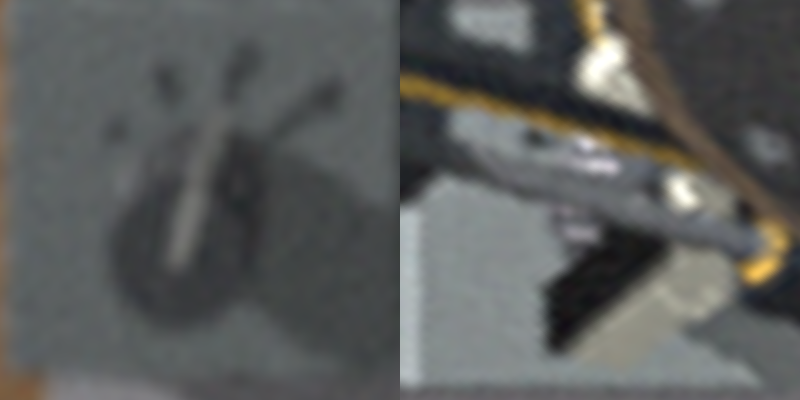

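The index line runs from (178,262) to (225,100) in the rectified top view, pointing at the third dot row. Stop 3 is set. Next is the handle.

Call:
{"op": "jog_arm", "data": {
  "moves": [
    [[0,0,0],-10.5,6],
    [[0,0,0],-10.5,6],
    [[-0.6,-5.2,0],0,6],
    [[-0.6,-5.2,0],0,6],
    [[-0.6,-5.2,0],0,6],
    [[-0.6,-5.2,0],0,6],
    [[-0.6,-5.2,0],0,6],
    [[-0.6,-5.2,0],0,6],
    [[-0.6,-5.2,0],0,6],
    [[0,0,5],0,6],
    [[0,0,0],0,6]
  ]
}}

```text
time_s: 8.93
tcp_pos: [0.5687, -0.0359, 0.1766]
eef_rot: [-180.0, -0.4, -173.0]
contact_force: [0.6, 0.7, 0.4]
gripper_width: 0.0602
gripper_force: 0.0
```

Call:
{"op": "jog_arm", "data": {
  "moves": [
    [[-0.3,0.5,3],0,6],
    [[0,0,2.4],0,6],
    [[0,0,0],0,6],
    [[0,0,0],0,1],
    [[0,0,0],0,1],
    [[0,0,0],0,1],
    [[0,0,0],0,1],
    [[0,0,0],0,1],
    [[0,0,0],0,1],
    [[0,0,0],0,1]
  ],
  "newtons": 15
}}

```text
time_s: 10.18
tcp_pos: [0.5738, -0.0282, 0.1262]
eef_rot: [-180.0, 0.0, -172.8]
contact_force: [-1.5, -1.7, 3.6]
gripper_width: 0.0178
gripper_force: 15.0
```

Run:
```python
from h import *
s=get_state();print(s["tcp_pos"],s["eef_rot"])
q=np.load("q.npy");R=tf(q[2]);O=np.array([q[0],q[1],0])
print(R.T@(s["tcp_pos"]-O))
for n in("top","side"):
    p=capture(n); r=regions_of(p,"round_spot");print(n,[(x["pixel"],x["confidence"],x["pixels"].sum()) for x in r[:2]])
    cv2.imwrite(f"pics/g_{n}.png",p["pixels"])
```

```text
[ 0.57381993 -0.02815648  0.12623266] [-1.79985533e+02  1.19356138e-02 -1.72766369e+02]
[-0.09205891  0.0182541   0.12623266]
top []
side [([229.6, 223.4], 0.56, np.int64(1329))]
```

Call:
{"op": "jog_arm", "data": {
  "moves": [
    [[-1,0,0],0,1],
    [[-0.9,0.1,0],0,1],
    [[0,0,0],0,1],
    [[0,0,0],0,1]
  ]
}}

```text
time_s: 10.88
tcp_pos: [0.5931, -0.0246, 0.1263]
eef_rot: [-180.0, 0.1, -172.8]
contact_force: [2.2, -2.4, 4.4]
gripper_width: 0.0174
gripper_force: 15.0
```

Run:
```python
from h import *
s=get_state()
q=np.load("q.npy");R=tf(q[2]);O=np.array([q[0],q[1],0])
print(R.T@(s["tcp_pos"]-O),s["contact_force"])
a=[]
for n,c in(("side",(200,150)),("top",(240,130))):
    p=capture(n); a.append(cv2.resize(p["pixels"][c[1]:c[1]+80,c[0]:c[0]+80],(400,400),interpolation=2))
    o=q[10:12] if n=="top" else q[12:]
    for X in([0,0,.234],[0,0,.122],[0,0,.106]): print(n,X,((proj(p,O+R@X)+o-c+.5)*5-.5).round(0))
cv2.imwrite("pics/r1.png",np.hstack(a))
```

```text
[-0.072463    0.01928953  0.12626785] [ 2.21616488 -2.39116931  4.38751901]
side [0, 0, 0.234] [222. 108.]
side [0, 0, 0.122] [234. 263.]
side [0, 0, 0.106] [235. 284.]
top [0, 0, 0.234] [191. 206.]
top [0, 0, 0.122] [194. 236.]
top [0, 0, 0.106] [194. 240.]
```

View pics/r1.png

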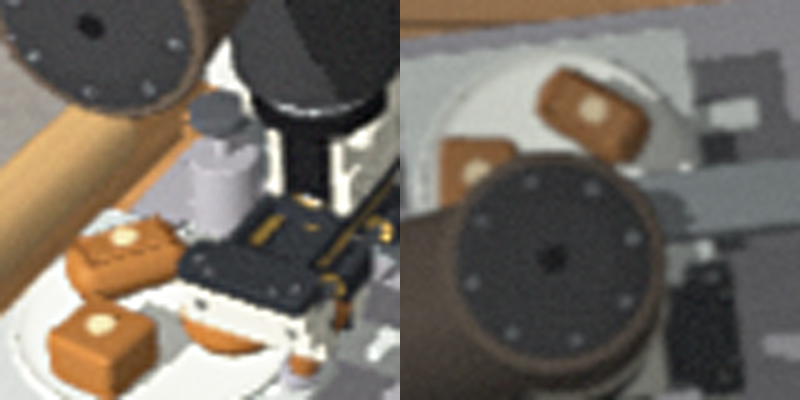

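Both the oblong spot (side (124,236)) and square spot (side (101,324)) show. The gripper hides the round roll, so I'll let go, back off and measure the spots numerically.

Call:
{"op": "jog_arm", "data": {
  "moves": [
    [[0,0,0],0,5],
    [[0,0,0],0,5],
    [[0,0,0],0,5],
    [[4,0,0],0,5],
    [[4,0,-4],0,5],
    [[4,-5,-5],0,0],
    [[2,-6,-5],0,0],
    [[0,-6,0],0,0],
    [[0,-6,0],0,0],
    [[0,0,0],0,0]
  ]
}}

```text
time_s: 12.22
tcp_pos: [0.4924, -0.2471, 0.2424]
eef_rot: [180.0, -0.1, -173.0]
contact_force: [-0.5, -0.0, -0.3]
gripper_width: 0.0057
gripper_force: 0.0
```

```bash
cat >> h.py <<'E'
def spots(p):
    im=p["pixels"].astype(int);b,g,r=im[...,0],im[...,1],im[...,2]
    q=np.load("q.npy");R=tf(q[2]);O=np.array([q[0],q[1],0])
    brown=((r-b>45)&(r<230)).astype(np.uint8)
    u,v=proj(p,O+R@np.array([0.02,0.015,.09])).astype(int)
    m=np.zeros_like(brown);cv2.circle(m,(int(u),int(v)),34,1,-1)
    pale=((r>185)&(g>150)&(r-b>20)).astype(np.uint8)&m
    n,l,s,c=cv2.connectedComponentsWithStats(pale)
    out=[]
    for i in range(1,n):
        k=l==i; 
        if 4<s[i,4]<80: 
            ring=cv2.dilate(k.astype(np.uint8),np.ones((5,5)))>0; ring&=~k
            out.append((c[i].round(2).tolist(),int(s[i,4]),round(float(brown[ring].mean()),2)))
    return out
E
python3 - <<'E'
from h import *
s=get_state();print(s["tcp_pos"])
q=np.load("q.npy");R=tf(q[2]);O=np.array([q[0],q[1],0])
a=[]
for n,c in(("side",(200,150)),("top",(240,130))):
    p=capture(n); a.append(cv2.resize(p["pixels"][c[1]:c[1]+80,c[0]:c[0]+80],(400,400),interpolation=2))
    o=q[10:12] if n=="top" else q[12:]
    print(n,spots(p))
    for px,sz,b in spots(p):
        print((R.T@(atz(p,np.array(px)-o,.106)-O)).round(4),sz,b)
cv2.imwrite("pics/r2.png",np.hstack(a))
E
```

```text
[ 0.49239529 -0.24713186  0.24240493]
side [([224.3, 196.65], 20, 0.7), ([246.5, 203.0], 6, 0.39), ([246.12, 206.41], 17, 0.9), ([219.62, 214.43], 21, 1.0), ([243.8, 213.2], 5, 1.0)]
[ 0.0849 -0.0118  0.106 ] 20 0.7
[ 0.0084 -0.0142  0.106 ] 6 0.39
[0.0014 0.0005 0.106 ] 17 0.9
[0.053  0.0664 0.106 ] 21 1.0
[-0.0081  0.0309  0.106 ] 5 1.0
top []
```

View pics/r2.png

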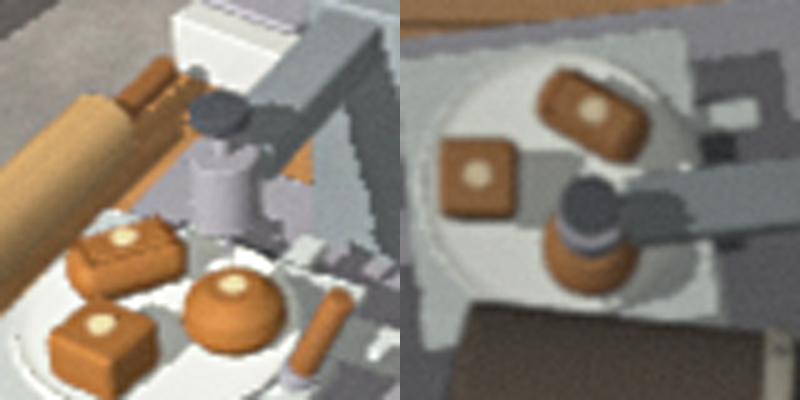

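The side view shows the round spot at crop (232,284), and the pin axis projects to about (234,284), so they line up within 2 mm. Now I'll press the cap.

Call:
{"op": "jog_arm", "data": {
  "moves": [
    [[0,0,-4.8],0,0],
    [[-4,3.8,0],0,0],
    [[-4,3.8,0],0,0],
    [[-4,3.8,0],0,0],
    [[-4,3.8,0],0,0],
    [[-4,3.8,0],0,0],
    [[0,0,0],0,0],
    [[0,0,0],0,0]
  ]
}}

```text
time_s: 13.32
tcp_pos: [0.6669, -0.0287, 0.2909]
eef_rot: [180.0, -0.1, -172.6]
contact_force: [-0.1, 0.5, 0.2]
gripper_width: 0.0004
gripper_force: 0.0
```

Shift −5 mm in y, then go down to just above the cap and press gently.

Call:
{"op": "jog_arm", "data": {
  "moves": [
    [[0,-0.5,2.5],0,0],
    [[0,0,1.0],0,0],
    [[0,0,0.5],0,0],
    [[0,0,0.4],0,0],
    [[0,0,0.4],0,0],
    [[0,0,0],0,0]
  ]
}}

```text
time_s: 14.08
tcp_pos: [0.668, -0.0355, 0.2436]
eef_rot: [-180.0, 0.0, -172.8]
contact_force: [-3.0, -1.6, 4.0]
gripper_width: 0.0002
gripper_force: 2.0
```

Call:
{"op": "jog_arm", "data": {
  "moves": [
    [[0,0,0.2],0,0],
    [[0,0,0.2],0,0],
    [[0,0,0],0,0]
  ]
}}

```text
time_s: 14.45
tcp_pos: [0.6682, -0.0355, 0.2402]
eef_rot: [-180.0, 0.0, -172.8]
contact_force: [-3.6, -1.4, 6.2]
gripper_width: 0.0004
gripper_force: 3.4
```

Call:
{"op": "jog_arm", "data": {
  "moves": [
    [[0,0,0.15],0,0],
    [[0,0,0.1],0,0],
    [[0,0,0],0,0],
    [[0,0,0],0,0]
  ]
}}

```text
time_s: 14.95
tcp_pos: [0.6682, -0.0355, 0.2399]
eef_rot: [-179.9, 0.1, -172.7]
contact_force: [-8.5, -0.7, 17.0]
gripper_width: 0.0004
gripper_force: 8.7
```

Hard stop reached at 17 N, so the pin is fully down on the round roll. Now raise and return to the handle.

Call:
{"op": "jog_arm", "data": {
  "moves": [
    [[0,0,-3],0,0],
    [[0,0,-3],0,0],
    [[4.2,0.5,0],0,5],
    [[4.2,0.5,0],0,5],
    [[4.2,0.5,0],0,5],
    [[4.2,0.5,0],0,5],
    [[0,0,6],0,5],
    [[0,0,6],0,5],
    [[0,0,4],0,5],
    [[0,0,0],0,5]
  ]
}}

```text
time_s: 16.2
tcp_pos: [0.4972, -0.0367, 0.1343]
eef_rot: [-180.0, -0.3, -172.8]
contact_force: [0.8, 0.2, 1.4]
gripper_width: 0.05
gripper_force: 0.0
```

Run:
```python
from h import *
s=get_state()
q=np.load("q.npy");R=tf(q[2]);O=np.array([q[0],q[1],0])
print(s["tcp_pos"],s["eef_rot"],R.T@(s["tcp_pos"]-O))
p=capture("side")
for px,sz,b in spots(p): print(px,(R.T@(atz(p,np.array(px)-q[12:],.106)-O)).round(4),sz,b)
```

```text
[ 0.49724232 -0.03668801  0.13427174] [-179.97645738   -0.30656473 -172.79039496] [-0.16909463  0.01980896  0.13427174]
[224.3, 196.65] [ 0.0849 -0.0118  0.106 ] 20 0.7
[247.0, 203.0] [ 0.007  -0.0148  0.106 ] 7 0.38
[207.0, 206.0] [0.1078 0.0494 0.106 ] 5 0.41
[246.12, 206.41] [0.0014 0.0005 0.106 ] 17 0.9
[219.62, 214.43] [0.053  0.0664 0.106 ] 21 1.0
```

Call:
{"op": "jog_arm", "data": {
  "moves": [
    [[-4,0,0.4],0,5],
    [[-4,0,0.4],0,5],
    [[-1.4,0,0],0,5],
    [[0,0,0],0,5],
    [[0,0,0],0,1],
    [[0,0,0],0,1],
    [[0,0,0],0,1],
    [[0,0,0],0,1],
    [[0,0,0],0,1],
    [[0,0,0],0,1]
  ],
  "newtons": 15
}}

```text
time_s: 17.5
tcp_pos: [0.592, -0.0247, 0.1289]
eef_rot: [-180.0, -0.0, -172.8]
contact_force: [-2.1, 0.0, 3.1]
gripper_width: 0.0175
gripper_force: 15.0
```

Call:
{"op": "jog_arm", "data": {
  "moves": [
    [[1.5,0.2,0],0,1],
    [[2,0.3,0],0,1],
    [[2,0.3,0],0,1],
    [[2,0.3,0],0,1],
    [[0.9,0.1,0],0,1],
    [[0,0,0],0,1],
    [[0,0,0],0,1]
  ]
}}

```text
time_s: 18.38
tcp_pos: [0.5077, -0.0232, 0.1289]
eef_rot: [-180.0, -0.0, -172.8]
contact_force: [-1.5, 0.3, 6.1]
gripper_width: 0.0179
gripper_force: 15.0
```

Run:
```python
from h import *
s=get_state()
q=np.load("q.npy");R=tf(q[2]);O=np.array([q[0],q[1],0])
print(s["tcp_pos"],s["eef_rot"],R.T@(s["tcp_pos"]-O),R.T@(s["tcp_pos"]-[.592,-.0247,.1289]))
p=capture("side")
for px,sz,b in spots(p): print(px,(R.T@(atz(p,np.array(px)-q[12:],.106)-O)).round(4),sz,b)
```

```text
[ 0.5076735  -0.02322479  0.12885985] [-1.79998448e+02 -1.33158870e-03 -1.72764760e+02] [-0.15699257  0.03179263  0.12885985] [-8.34095998e-02  1.24889261e-02 -4.01532009e-05]
[246.1, 206.43] [0.0014 0.0006 0.106 ] 21 0.67
[262.19, 221.9] [-0.075   0.0418  0.106 ] 21 0.38
[234.22, 224.67] [-0.0088  0.087   0.106 ] 9 0.5
[242.32, 225.05] [-0.0304  0.0784  0.106 ] 22 1.0
```

The oblong spot now sits at (246,206), the same pixel the round spot had. Let go, and press.

Call:
{"op": "jog_arm", "data": {
  "moves": [
    [[0,0,0],0,5],
    [[0,0,0],0,5],
    [[0,0,0],0,5],
    [[3.5,0,0],0,5],
    [[0,0,-6],0,5],
    [[0,0,-6],0,0],
    [[0,0,-4.1],0,0],
    [[0,0,0],0,0],
    [[0,0,0],0,0]
  ]
}}

```text
time_s: 19.55
tcp_pos: [0.4722, -0.0277, 0.289]
eef_rot: [180.0, -0.0, -172.8]
contact_force: [0.2, -0.4, -0.1]
gripper_width: 0.0157
gripper_force: 0.0
```

Run:
```python
from h import *
s=get_state();q=np.load("q.npy");R=tf(q[2]);O=np.array([q[0],q[1],0])
print(s["tcp_pos"],s["eef_rot"])
p=capture("side")
for px,sz,b in spots(p): print(px,(R.T@(atz(p,np.array(px)-q[12:],.106)-O)).round(4),sz,b)
```

```text
[ 0.47216885 -0.02767083  0.28897298] [ 1.79976238e+02 -4.10292260e-02 -1.72784371e+02]
[245.89, 206.58] [0.0016 0.0015 0.106 ] 19 0.71
[234.2, 214.0] [0.0155 0.0462 0.106 ] 5 0.48
[268.6, 216.6] [-0.0807  0.013   0.106 ] 15 0.9
[242.15, 225.2] [-0.0303  0.0792  0.106 ] 20 1.0
```

Call:
{"op": "jog_arm", "data": {
  "moves": [
    [[-3.9,-0.6,0],0,0],
    [[-3.9,-0.6,0],0,0],
    [[-3.9,-0.6,0],0,0],
    [[-3.9,-0.6,0],0,0],
    [[-3.7,-0.7,0],0,0],
    [[0,0,0],0,0],
    [[0,0,0],0,0]
  ]
}}

```text
time_s: 20.48
tcp_pos: [0.6674, -0.0343, 0.2877]
eef_rot: [-180.0, -0.2, -172.8]
contact_force: [-0.7, -0.2, -0.3]
gripper_width: 0.0002
gripper_force: 0.0
```

Call:
{"op": "jog_arm", "data": {
  "moves": [
    [[0,0,2.5],0,0],
    [[0,0,1.0],0,0],
    [[0,0,0.5],0,0],
    [[0,0,0.4],0,0],
    [[0,0,0.3],0,0],
    [[0,0,0.2],0,0],
    [[0,0,0],0,0]
  ]
}}

```text
time_s: 21.35
tcp_pos: [0.6678, -0.0343, 0.2411]
eef_rot: [-180.0, 0.0, -172.8]
contact_force: [-3.1, 0.4, 5.4]
gripper_width: 0.0004
gripper_force: 2.5
```

Call:
{"op": "jog_arm", "data": {
  "moves": [
    [[0,0,0.2],0,0],
    [[0,0,0.1],0,0],
    [[0,0,0],0,0],
    [[0,0,0],0,0]
  ]
}}

```text
time_s: 21.85
tcp_pos: [0.668, -0.0343, 0.24]
eef_rot: [-180.0, 0.1, -172.7]
contact_force: [-8.3, 1.5, 13.9]
gripper_width: 0.0005
gripper_force: 6.9
```

Fully down again. Raise, move clear and check.

Call:
{"op": "jog_arm", "data": {
  "moves": [
    [[0,0,-3],0,0],
    [[0,0,-3],0,0],
    [[4,-3,0],0,0],
    [[4,-4,0],0,0],
    [[4,-4,0],0,0],
    [[4,-4,0],0,0],
    [[0,-4,0],0,0],
    [[0,0,0],0,0],
    [[0,0,0],0,0]
  ]
}}

```text
time_s: 22.98
tcp_pos: [0.5334, -0.2429, 0.2974]
eef_rot: [180.0, 0.0, -172.8]
contact_force: [0.3, 0.1, -1.2]
gripper_width: 0.0003
gripper_force: 0.0
```

Run:
```python
from h import *
s=get_state();q=np.load("q.npy");R=tf(q[2]);O=np.array([q[0],q[1],0])
print(s["time_s"],s["tcp_pos"],s["contact_force"])
p=capture("side")
for px,sz,b in spots(p): print(px,(R.T@(atz(p,np.array(px)-q[12:],.106)-O)).round(4),sz,b)
cv2.imwrite("pics/end.png",cv2.resize(p["pixels"][140:320,130:350],None,fx=3,fy=3,interpolation=2))
```

```text
22.975 [ 0.53335896 -0.24285224  0.29737498] [ 0.26515559  0.13237858 -1.18714258]
[245.95, 206.45] [0.0017 0.0009 0.106 ] 20 0.64
[234.2, 214.0] [0.0155 0.0462 0.106 ] 5 0.48
[268.29, 216.59] [-0.0798  0.0134  0.106 ] 17 0.88
[236.0, 223.0] [-0.0097  0.0785  0.106 ] 5 0.59
[242.19, 225.1] [-0.0302  0.0788  0.106 ] 21 1.0
[266.0, 224.2] [-0.0895  0.0459  0.106 ] 5 1.0
```

View pics/end.png

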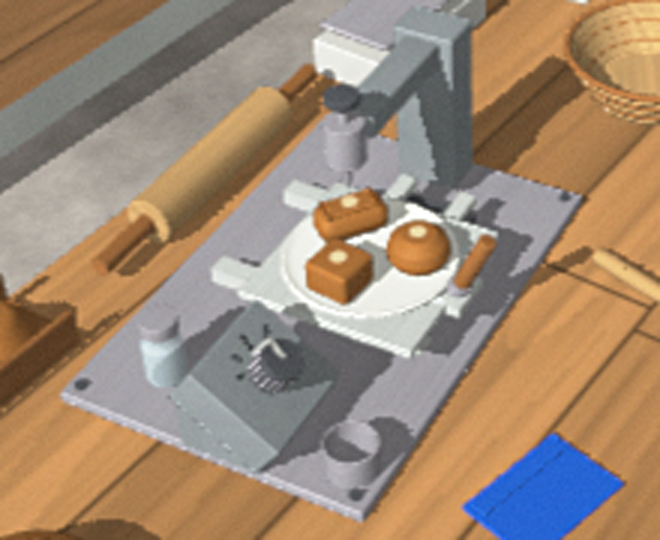

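The final view shows the oblong roll's spot at (349,201), right under the raised pin at (349,182). The collar is on stop 3 and the cutter, jar and scraper are where they were. Handing in.

```bash
python3 -c "
from plant import close_job
print(close_job())"
```

```text
the job is handed in; nothing more can be done
None
```

The job is handed in at about 23 s of the 72 s limit: the collar is on stop 3, the pin was pushed fully down on the round roll and then the oblong roll, and the oblong roll is left under the raised pin; no verdict came back.

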